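Tip the round spacers into their feed track

TASK

Two identical tip feeders stand on the electronics bench; one tray holds round brass spacers, the other square brass blocks. Raise the tray with the round spacers by its grip bar until all three have slid along the guide rail into the feed track in single file, then lower that tray back down onto its rests without letting it drop, and let go. Leave the tray of square blocks down.

Things in the scene. Friction and masses are not known exactly. Their poses are not given: they have to be found in the camera images.
- tray_round (a joint): Hinge angle (rad) of the black 164 x 98 mm tray (0.3 kg, walls 16 mm) that holds the round spacers: 0 = level on its rests, grows to 0.9 as the bar is raised. Free hinge: let go, it falls back. A slanting aluminium guide rail leads to the 29 mm wide mouth, the only opening of its low end. Slick: spacers start to slide at 0.1 to 0.2 rad, at the rail some need 0.3; at 0.6 all run out within 2 s.
- bar_round (a point): Middle of that tray's round steel grip bar: 10 mm thick, 60 mm long, parallel to the hinge line, free underneath, 29 mm above the walls; pinch or hook it. At joint 0 it is 190 mm behind the hinge line (robot's side) and 45 mm above it, 135 mm above the bench; raised, it follows an arc about the hinge line, up and towards the track. Axes at joint 0: x level to the track, y along the bar, z up.
- track_round: That feeder's fixed aluminium U-shaped track. Origin on its floor at the upper end, 1 mm past and 1.5 mm below the hinge line; x runs down its floor, 28 degrees below level, y is across it, parallel to hinge line and bar, z square to the floor. Inside 31 mm wide, 104 mm to the end stop, walls 22 mm. The bar's middle is 30 mm to +y of its centre line. Feeders stand turned up to 15 degrees.
- spacer1: One of the three loose round brass spacers: a plain disc 24 mm in diameter, 12 mm thick, 40 g, lying flat in the tipping tray at the start. Origin at the centre of its underside, z along the disc's axis.
- spacer2: Another of the three loose round brass spacers: a plain disc 24 mm in diameter, 12 mm thick, 40 g, lying flat in the tipping tray at the start. Origin at the centre of its underside, z along the disc's axis.
- spacer3: The third of the three loose round brass spacers: a plain disc 24 mm in diameter, 12 mm thick, 40 g, lying flat in the tipping tray at the start. Origin at the centre of its underside, z along the disc's axis.
- tray_square (a joint): Hinge angle (rad) of the other, identical feeder's tray, which holds three square brass blocks (22 x 22 x 12 mm); 0 = level on its rests. To be left alone.

How it is judged:
By the outcome, as a careful person would: the job done as asked, in the order asked, and still so for the second after the job is handed in, with the robot touching nothing.
It also fails if it takes over 42 s, if anything falls off the work surface, if the arm or the gripper's body presses on something with over 40 N, if the wrist force passes 120 N, or if a joint passes its speed limit or range.

ROBOT

A 7-joint arm with a two-finger parallel gripper is mounted at the origin on the work surface. World frame = base frame: x ahead of the robot, y to its left, z up, the work surface at z = 0. Lengths are in m, angles in rad, forces in N, time in s.
With the tool pointing down it reaches from about 0.4 to 0.85 m from the base axis. Payload 10.4 kg.
Tool frame: the origin (TCP) lies between the finger pads; the fingertips stand 11 mm ahead of it and the grasp point (between the pads) lies 8 mm behind it; z points along the fingers, y is the direction in which the jaws open and shut (so a half turn about z gives the same grasp; the last joint's range is limited). The gripper opens to 87 mm and grips with 3 to 60 N. Pads are 19 mm wide; open, the fingers measure 117 mm over their backs; the gripper's body (75 mm by 190 mm) begins 51 mm behind the grasp point.
Start: joints at [-1.276, 0.332, -0.065, 1.46, 0.022, 1.35, -0.088], TCP at [0.195, 0.594, 0.234] pointing down, gripper open.
Joint ranges: [-2.6, 2.6], [-0.5, 2.12], [-1.47, 1.34], [0.16, 2.42], [-1.27, 4.41], [0.06, 2.06], [-2.6, 2.6]. Speed limits (rad/s): [2.22, 2.22, 2.79, 2.79, 3.14, 3.14, 3.14].

INTERFACE

Orientations are given as a unit quaternion [x, y, z, w].
In Python, from bench import r, eyes gives the robot as it stands.
- The arm moves only by the shell command python3 -m inch 'ROWS' [FORCE]. ROWS is a JSON object of lists of equal length, an entry for each row: "translation": the shift along the world's x, y, z scaled (see below), a list of three; "rot": the turn, a rotation vector about the world's x, y, z scaled (see below), a list of three; "jaw": the finger opening in mm, from 0 to 87. In form: {"translation": [[tx, ty, tz], ...], "rot": [[ax, ay, az], ...], "jaw": [jaw, ...]}. A call has 1 to 20 rows; each row is the pose to reach, as a shift and turn from the pose measured when the call began; what a row does not reach only later rows make up. The controller multiplies each number of a shift by 100 mm and each number of a turn by 60 degrees. A row lasts 1/10 s, in which the tool goes at most 50 mm and 8.59 degrees, less where a joint would pass 70% of its speed; a pose out of reach is approached as far as the arm can. A call with a number of a shift or a turn outside -1 to 1 is refused whole. A call with a gripper value outside its range is refused whole. The fingers move at their own pace and stop on an object; FORCE is the grip in N (left out, the last holds). Time passes only in rows, so rows that repeat a pose let the fingers close. It gives the time, the measured TCP pose, the force and the opening at its end, in the units of the state.
- r.read_state(): the state, without advancing time (a new reading comes with each control period).
- eyes.camera(name): name is "scene" or "top" or "wrist"; returns the picture (420x560x3 uint8, blue, green, red); there is no depth.
- eyes.calibration(name): a dict with "fx", "fy", "cx", "cy" (pixels), "R" (3x3) and "t" (3): a world point X has camera coordinates R X + t; the wrist camera has in their place "hand_eye" (4x4, takes a point from camera to tool coordinates, whose origin is the TCP and whose axes are the flange's). Camera axes: x right, y down, z forward; pixel columns grow to the right and rows downward; lengths in m; the calibration is good to about 2 mm. A picture is of the moment at which its call begins: read the wrist's pose just before it. calibration takes no time and is no camera call.
- r.close_job(): hands the job in, once; it reports no verdict.
The state is a dict: "time": time; "joint_positions": joint angles; "joint_vel": joint speeds; "joint_torque": joint torques, N m; "ee_pos": TCP position; "eef_rot": TCP orientation; "ft_force": force on the tool from outside, world axes, zero at the start; "torque": the same for the moment, N m; "width": finger opening in m.
Only numpy, scipy, OpenCV 4.12 (cv2) and the standard library are available. Lean on these libraries where they do the work, as an engineer would, in place of code of your own. Each camera call takes 0.05 s, during which the arm holds its last target. There are 200 camera calls.

## Working session

There is one attempt and no reset: what is moved stays moved. The work goes in short steps, Python scripts to look and compute and a shell command to move; the robot and the scene stay as the last step left them, time stands still between calls to the robot, and variables do not carry over. Pictures are saved under pics/ and viewed, about 8 in all and at most 12, crops included, and the job is handed in when it is done.

```bash
mkdir -p pics; ls; python3 - <<'E'
from bench import r, eyes
import cv2
s=r.read_state(); print({k:s[k] for k in("time","ee_pos","eef_rot","width")})
for n in("scene","top"):
    cv2.imwrite(f"pics/{n}0.png",eyes.camera(n)); 
    c=eyes.calibration(n); print(n,c)
print(eyes.calibration("wrist"))
E
```

```text
pics
{'time': 0.0, 'ee_pos': array([0.19517941, 0.59333538, 0.23274012]), 'eef_rot': array([ 1.58215329e-01,  9.87404361e-01, -7.28764441e-04, -8.10654136e-05]), 'width': 0.0868669259389351}
scene {'fx': 444.8749381109542, 'fy': 444.8749381109542, 'cx': 272.89693226516346, 'cy': 208.26242266677212, 'R': array([[ 0.6003055 ,  0.79970905, -0.00993702],
       [ 0.6388426 , -0.48695131, -0.59561611],
       [-0.48115844,  0.35120344, -0.80320776]]), 't': array([-0.31922124, -0.30880545,  1.25335589])}
top {'fx': 476.74524356183997, 'fy': 476.74524356183997, 'cx': 273.1650247303215, 'cy': 210.87467254378637, 'R': array([[-0.02143501, -0.9996475 , -0.01566598],
       [-0.99303202,  0.02310412, -0.1155578 ],
       [ 0.11587901,  0.01307984, -0.99317721]]), 't': array([-0.01262807,  0.59024673,  0.88345421])}
{'fx': 312.1183378951668, 'fy': 312.1183378951668, 'cx': 278.4727932232127, 'cy': 211.94504213557454, 'hand_eye': array([[ 1.08083232e-03, -9.58523675e-01, -2.85010869e-01,
         7.84682190e-02],
       [ 9.99999406e-01,  9.96358972e-04,  4.41379702e-04,
        -2.55874362e-04],
       [-1.39099758e-04, -2.85011177e-01,  9.58524183e-01,
        -1.50921645e-01],
       [ 0.00000000e+00,  0.00000000e+00,  0.00000000e+00,
         1.00000000e+00]])}
```

View pics/scene0.png

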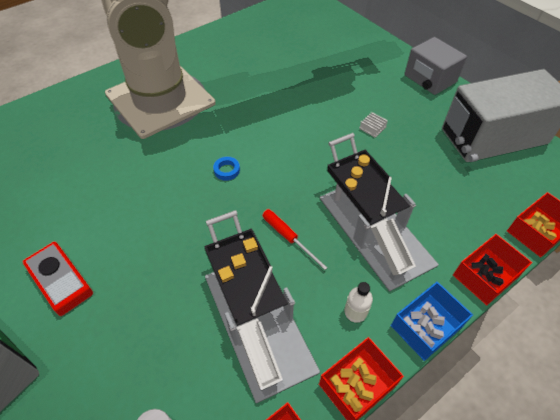

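View pics/top0.png

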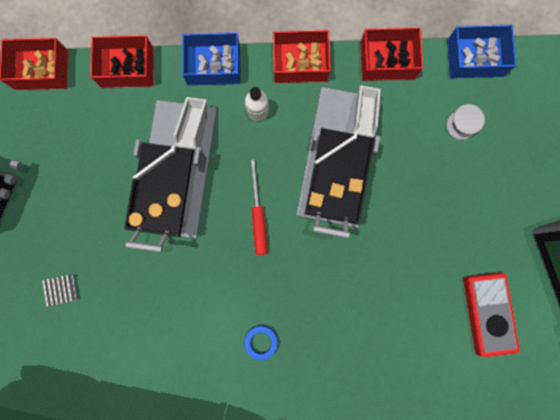

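The round spacers are in the left feeder in the top view (bar about (148,243)), which is the right one in the scene view (bar about (343,140)). I'll enlarge both.

```bash
python3 - <<'E'
import cv2,numpy as np
t=cv2.imread("pics/top0.png")[85:265,110:230]; s=cv2.imread("pics/scene0.png")[120:285,310:440]
t=cv2.resize(t,(400,600),interpolation=cv2.INTER_CUBIC)   # x3.333
s=cv2.resize(s,(400,508),interpolation=cv2.INTER_CUBIC)   # x3.077
s=np.vstack([s,np.zeros((92,400,3),np.uint8)])
cv2.imwrite("pics/crop.png",np.hstack([t,s]))
E
```

```text
(no output)
```

View pics/crop.png

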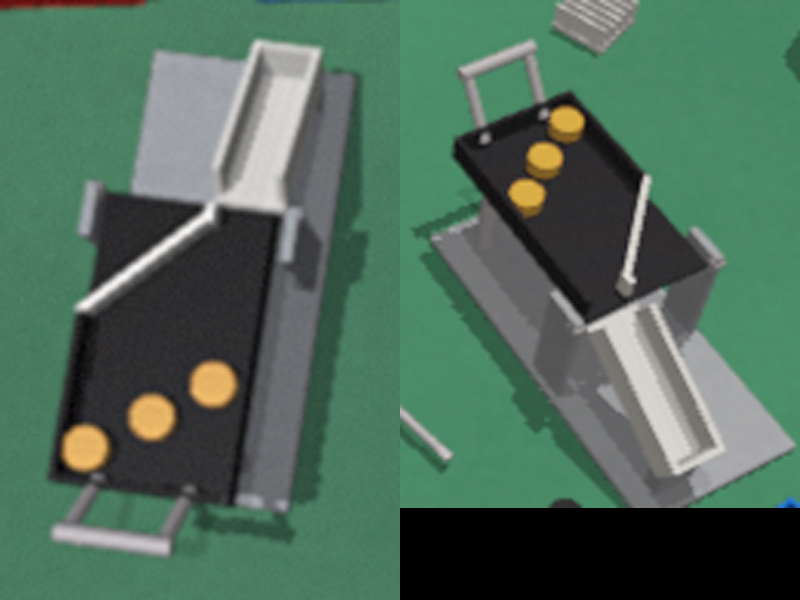

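The crop shows the bar ends at about (57,533) and (170,547) in the top part, and (464,71) and (535,45) in the scene part.

```bash
cat > h.py <<'E'
import numpy as np
from bench import r, eyes
from scipy.spatial.transform import Rotation as Ro
def ray(c,u,v):
    d=c["R"].T@np.array([(u-c["cx"])/c["fx"],(v-c["cy"])/c["fy"],1]); return -c["R"].T@c["t"],d
def onz(c,u,v,z):
    o,d=ray(c,u,v); return o+d*(z-o[2])/d[2]
def tri(rays):
    A=0;b=0
    for o,d in rays:
        d=d/np.linalg.norm(d);P=np.eye(3)-np.outer(d,d);A=A+P;b=b+P@o
    return np.linalg.solve(A,b)
E
python3 - <<'E'
from h import *
np.set_printoptions(precision=4,suppress=True)
T,S=eyes.calibration("top"),eyes.calibration("scene")
t=lambda u,v:(110+u/3.333,85+v/3.333)
s=lambda u,v:(310+(u-400)/3.077,120+v/3.077)
E=[(t(57,533),s(535,45)),(t(170,547),s(464,71))]
for a,b in E: print("tri",tri([ray(T,*a),ray(S,*b)]),"top",onz(T,*a,.135),"scene",onz(S,*b,.135))
for n,(a,b) in dict(right=((232,500),(280,212)),left=((52,478),(97,195))).items():
    d=onz(T,*t(*b),.106)-onz(T,*t(*a),.106); print(n,np.degrees(np.arctan2(d[1],d[0])))
d=onz(T,*t(57,533),.135)-onz(T,*t(170,547),.135); print("bar yaw",np.degrees(np.arctan2(d[1],d[0]))-90)
q=Ro.from_quat(r.read_state()["eef_rot"]).as_matrix(); print(q)
E
```

```text
tri [0.5264 0.2255 0.1317] top [0.5254 0.2232 0.135 ] scene [0.5291 0.2243 0.135 ]
tri [0.5176 0.1661 0.1352] top [0.517  0.1651 0.135 ] scene [0.5179 0.1674 0.135 ]
right -9.441055106579661
left -8.267814984181358
bar yaw -8.254958062015788
[[-0.9499  0.3124 -0.0004]
 [ 0.3124  0.9499 -0.0012]
 [-0.     -0.0013 -1.    ]]
```

```bash

python3 -m inch '{"translation":[[0.2,-0.25,0],[0.4,-0.5,0],[0.6,-0.75,0],[0.82,-1,0],[0.82,-1,0]],"rot":[[0,0,-0.08],[0,0,-0.17],[0,0,-0.25],[0,0,-0.335],[0,0,-0.335]],"jaw":[40,40,40,40,40]}'
python3 -m inch '{"translation":[[0.2,-0.25,0],[0.4,-0.5,0],[0.6,-0.75,0],[0.82,-1,0],[0.82,-1,0]],"rot":[[0,0,-0.08],[0,0,-0.17],[0,0,-0.25],[0,0,-0.335],[0,0,-0.335]],"jaw":[40,40,40,40,40]}'
python3 -m inch '{"translation":[[0.2,-0.25,0],[0.4,-0.5,0],[0.6,-0.75,0],[0.82,-1,0],[0.82,-1,0]],"rot":[[0,0,-0.08],[0,0,-0.17],[0,0,-0.25],[0,0,-0.335],[0,0,-0.335]],"jaw":[40,40,40,40,40]}'
```

```text
time: 0.6
ee_pos: [0.2814, 0.4897, 0.2329]
eef_rot: [0.333, 0.943, -0.001, 0.001]
ft_force: [-0.0, 0.1, 0.2]
width: 0.0547
time: 1.1
ee_pos: [0.3672, 0.3856, 0.233]
eef_rot: [0.496, 0.868, -0.001, 0.001]
ft_force: [0.8, 0.1, 0.1]
width: 0.0399
time: 1.6
ee_pos: [0.4521, 0.2815, 0.233]
eef_rot: [0.644, 0.765, -0.002, 0.002]
ft_force: [1.1, 0.4, 0.5]
width: 0.0402
```

```bash

python3 -m inch '{"translation":[[0.2,-0.25,0],[0.4,-0.5,0],[0.6,-0.75,0],[0.7,-0.86,0],[0.7,-0.86,0],[0.7,-0.86,0]],"rot":[[0,0,-0.08],[0,0,-0.16],[0,0,-0.24],[0,0,-0.3],[0,0,-0.3],[0,0,-0.3]],"jaw":[40,40,40,40,40,40]}'
python3 - <<'E'
from h import *
import cv2
s=r.read_state(); np.save("p.npy",np.r_[s["ee_pos"],s["eef_rot"]])
cv2.imwrite("pics/w1.png",eyes.camera("wrist"))
E
```

```text
time: 2.2
ee_pos: [0.5215, 0.1965, 0.2328]
eef_rot: [0.755, 0.656, -0.002, 0.001]
ft_force: [0.1, 1.0, -0.7]
width: 0.0401
```

View pics/w1.png

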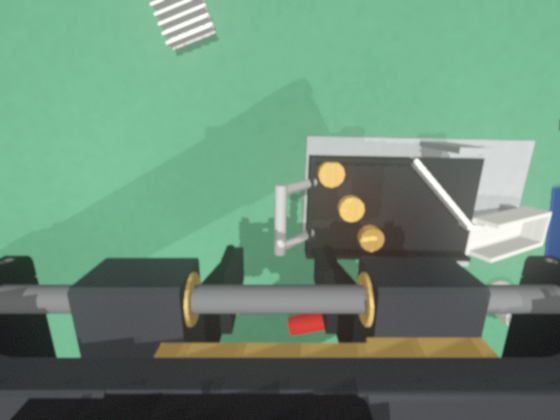

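The wrist view shows the bar between the fingers, running from about (281,186) to (281,252), parallel to the pads.

```bash
python3 - <<'E'
from h import *
p=np.load("p.npy"); R=Ro.from_quat(p[3:]).as_matrix(); c=eyes.calibration("wrist"); H=c["hand_eye"]
P=[]
for u,v in((281,186),(281,252)):
    d=R@H[:3,:3]@np.array([(u-c["cx"])/c["fx"],(v-c["cy"])/c["fy"],1]); o=p[:3]+R@H[:3,3]
    P.append(o+d*(.135-o[2])/d[2]); print(P[-1])
m=(P[0]+P[1])/2; d=P[0]-P[1]
print("mid",m,"yaw",np.degrees(np.arctan2(d[1],d[0]))-90,"len",np.linalg.norm(d),"off world",m-p[:3],"tool y",R[:,1])
E
```

```text
[0.52691041 0.22164765 0.135     ]
[0.51902061 0.16405464 0.135     ]
mid [0.52296551 0.19285115 0.135     ] yaw -7.800527883978191 len 0.05813092328235636 off world [ 0.00142965 -0.00363588 -0.097763  ] tool y [ 9.90276171e-01 -1.39113413e-01 -7.51113789e-04]
```

```bash

python3 -m inch '{"translation":[[0.01,-0.03,-0.25],[0.014,-0.036,-0.5],[0.014,-0.036,-0.75],[0.014,-0.036,-0.9],[0.014,-0.036,-1],[0.014,-0.036,-1]],"rot":[[0,0,0],[0,0,0],[0,0,0],[0,0,0],[0,0,0],[0,0,0]],"jaw":[40,40,40,40,40,40]}'
python3 -m inch '{"translation":[[0,0,-0.05],[0,0,-0.05],[0,0,-0.05],[0,0,-0.05],[0,0,-0.05],[0,0,-0.05],[0,0,-0.05],[0,0,-0.05],[0,0,-0.05],[0,0,-0.05]],"rot":[[0,0,0],[0,0,0],[0,0,0],[0,0,0],[0,0,0],[0,0,0],[0,0,0],[0,0,0],[0,0,0],[0,0,0]],"jaw":[40,40,30,20,10,5,5,5,5,5]}' 15
```

```text
time: 2.85
ee_pos: [0.5216, 0.1941, 0.1317]
eef_rot: [0.754, 0.657, -0.003, 0.001]
ft_force: [0.1, -0.3, 0.4]
width: 0.0399
time: 3.85
ee_pos: [0.5225, 0.194, 0.127]
eef_rot: [0.754, 0.657, -0.002, 0.002]
ft_force: [4.7, 0.4, -2.5]
width: 0.0093
```

```bash

python3 -m inch '{"translation":[[0.011,-0.002,0.05],[0.025,-0.003,0.095],[0.037,-0.005,0.14],[0.053,-0.008,0.187],[0.07,-0.01,0.235],[0.087,-0.012,0.278],[0.106,-0.015,0.324],[0.126,-0.018,0.369],[0.146,-0.02,0.412],[0.167,-0.024,0.455],[0.19,-0.027,0.498],[0.215,-0.03,0.541],[0.215,-0.03,0.541],[0.215,-0.03,0.541]],"rot":[[0,0,0],[0,0,0],[0,0,0],[0,0,0],[0,0,0],[0,0,0],[0,0,0],[0,0,0],[0,0,0],[0,0,0],[0,0,0],[0,0,0],[0,0,0],[0,0,0]],"jaw":[5,5,5,5,5,5,5,5,5,5,5,5,5,5]}' 15
python3 - <<'E'
from h import *
import cv2
a=cv2.resize(eyes.camera("scene")[90:290,300:450],(400,533)); b=cv2.resize(eyes.camera("top")[65:265,100:250],(400,533))
cv2.imwrite("pics/l1.png",np.hstack([a,b]))
E
```

```text
time: 5.25
ee_pos: [0.5435, 0.1907, 0.1814]
eef_rot: [0.754, 0.657, -0.003, 0.001]
ft_force: [-6.2, -2.3, 1.8]
width: 0.0094
```

View pics/l1.png

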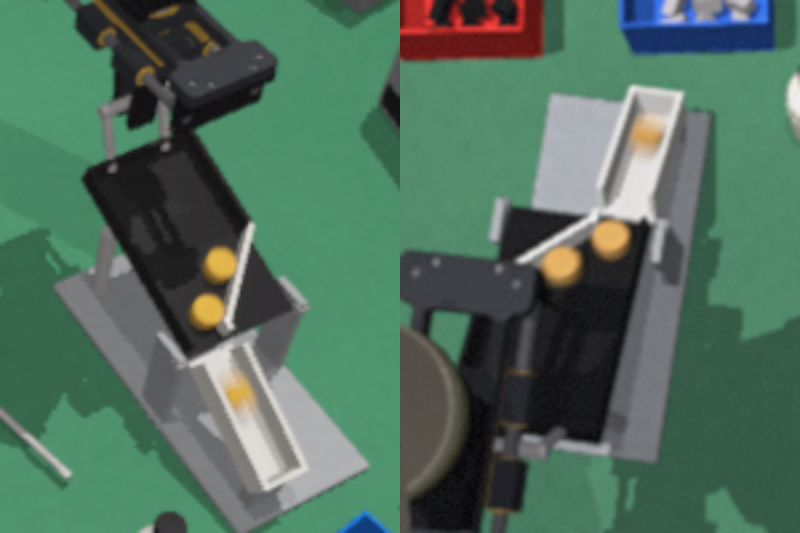

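One spacer is sliding in the track (blurred at about (238,390)). The other two are at the rail, and the second is at the mouth. I'll keep raising to 0.6 rad.

```bash

python3 -m inch '{"translation":[[0.025,-0.003,0.042],[0.052,-0.007,0.084],[0.079,-0.011,0.123],[0.106,-0.015,0.162],[0.136,-0.019,0.2],[0.166,-0.023,0.24],[0.197,-0.028,0.278],[0.229,-0.032,0.315],[0.262,-0.037,0.35],[0.295,-0.041,0.385],[0.33,-0.046,0.42],[0.365,-0.051,0.453],[0.365,-0.051,0.453],[0.365,-0.051,0.453],[0.365,-0.051,0.453],[0.365,-0.051,0.453],[0.365,-0.051,0.453],[0.365,-0.051,0.453],[0.365,-0.051,0.453],[0.365,-0.051,0.453]],"rot":[[0,0,0],[0,0,0],[0,0,0],[0,0,0],[0,0,0],[0,0,0],[0,0,0],[0,0,0],[0,0,0],[0,0,0],[0,0,0],[0,0,0],[0,0,0],[0,0,0],[0,0,0],[0,0,0],[0,0,0],[0,0,0],[0,0,0],[0,0,0]],"jaw":[5,5,5,5,5,5,5,5,5,5,5,5,5,5,5,5,5,5,5,5]}' 15
python3 -m inch '{"translation":[[0,0,0],[0,0,0],[0,0,0],[0,0,0],[0,0,0],[0,0,0],[0,0,0],[0,0,0]],"rot":[[0,0,0],[0,0,0],[0,0,0],[0,0,0],[0,0,0],[0,0,0],[0,0,0],[0,0,0]],"jaw":[5,5,5,5,5,5,5,5]}'
python3 - <<'E'
from h import *
import cv2
a=cv2.resize(eyes.camera("scene")[90:290,300:450],(400,533)); b=cv2.resize(eyes.camera("top")[65:265,100:250],(400,533))
cv2.imwrite("pics/l2.png",np.hstack([a,b]))
E
```

```text
time: 7.35
ee_pos: [0.5801, 0.1855, 0.2274]
eef_rot: [0.754, 0.657, -0.003, 0.001]
ft_force: [-4.3, -2.5, 3.8]
width: 0.0094
time: 8.15
ee_pos: [0.5801, 0.1855, 0.2274]
eef_rot: [0.754, 0.657, -0.003, 0.001]
ft_force: [-3.6, -2.7, 1.2]
width: 0.0095
```

View pics/l2.png

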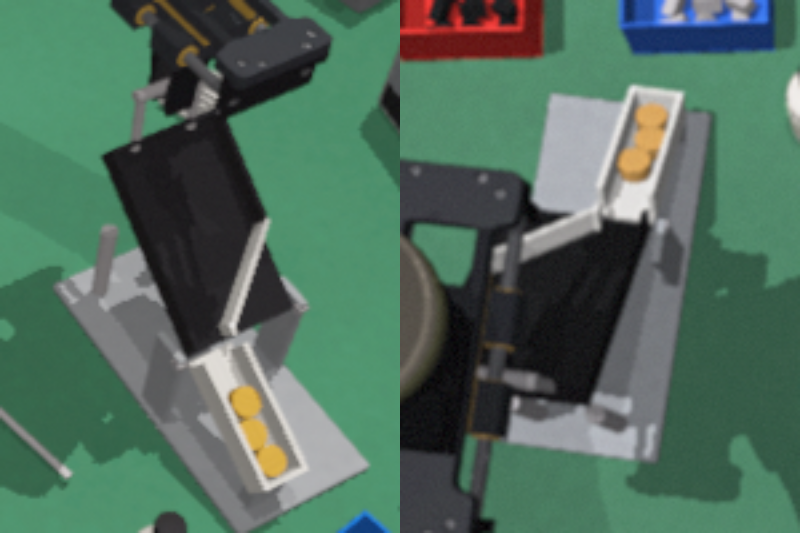

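All three spacers lie in single file against the end stop, at about (272,461), (257,434) and (245,402), and the tray is empty. Now I'll lower it along the arc.

```bash

python3 -m inch '{"translation":[[-0.035,0.005,-0.033],[-0.07,0.01,-0.068],[-0.136,0.019,-0.138],[-0.199,0.027,-0.212],[-0.259,0.036,-0.291],[-0.313,0.044,-0.369],[-0.365,0.051,-0.453],[-0.413,0.057,-0.539],[-0.454,0.063,-0.625],[-0.493,0.068,-0.716],[-0.51,0.071,-0.762],[-0.527,0.073,-0.807],[-0.542,0.076,-0.855],[-0.555,0.078,-0.9],[-0.563,0.08,-0.93],[-0.57,0.082,-0.96],[-0.574,0.084,-0.98],[-0.576,0.085,-1],[-0.576,0.085,-1],[-0.576,0.085,-1]],"rot":[[0,0,0],[0,0,0],[0,0,0],[0,0,0],[0,0,0],[0,0,0],[0,0,0],[0,0,0],[0,0,0],[0,0,0],[0,0,0],[0,0,0],[0,0,0],[0,0,0],[0,0,0],[0,0,0],[0,0,0],[0,0,0],[0,0,0],[0,0,0]],"jaw":[5,5,5,5,5,5,5,5,5,5,5,5,5,5,5,5,5,5,5,5]}'
```

```text
time: 10.25
ee_pos: [0.5226, 0.1936, 0.1281]
eef_rot: [0.754, 0.657, -0.003, 0.001]
ft_force: [-4.4, 2.6, 6.2]
width: 0.0095
```

```bash

python3 -m inch '{"translation":[[0,0,-0.007],[0,0,-0.014],[0,0,-0.02],[0,0,-0.02],[0,0,-0.02]],"rot":[[0,0,0],[0,0,0],[0,0,0],[0,0,0],[0,0,0]],"jaw":[5,5,5,5,5]}'
```

```text
time: 10.75
ee_pos: [0.5225, 0.1934, 0.127]
eef_rot: [0.754, 0.657, -0.003, 0.001]
ft_force: [-5.4, 2.2, 9.2]
width: 0.0095
```

Pushing 2 mm lower moves the tool only 1 mm and the upward reaction grows to 9 N, so the tray is on its rests. I'll release and back off straight up.

```bash

python3 -m inch '{"translation":[[0,0,0],[0,0,0],[0,0,0],[0,0,0],[0,0,0],[0,0,0],[0,0,0],[0,0,0]],"rot":[[0,0,0],[0,0,0],[0,0,0],[0,0,0],[0,0,0],[0,0,0],[0,0,0],[0,0,0]],"jaw":[10,14,20,30,40,40,40,40]}'
python3 -m inch '{"translation":[[0,0,0.1],[0,0,0.3],[0,0,0.6],[0,0,0.95],[0,0,0.95],[0,0,0.95]],"rot":[[0,0,0],[0,0,0],[0,0,0],[0,0,0],[0,0,0],[0,0,0]],"jaw":[40,40,40,40,40,40]}'
python3 -m inch '{"translation":[[-0.3,0,0.1],[-0.6,0,0.2],[-0.95,0,0.3],[-0.95,0,0.3],[-0.95,0,0.3]],"rot":[[0,0,0],[0,0,0],[0,0,0],[0,0,0],[0,0,0]],"jaw":[40,40,40,40,40]}'
python3 - <<'E'
from h import *
import cv2
a=cv2.resize(eyes.camera("scene")[90:400,190:450],(460,548)); b=cv2.resize(eyes.camera("top")[65:265,100:220],(330,548))
cv2.imwrite("pics/l3.png",np.hstack([a,b]))
E
```

```text
time: 11.55
ee_pos: [0.5225, 0.1934, 0.127]
eef_rot: [0.754, 0.657, -0.003, 0.001]
ft_force: [0.7, -0.2, 0.7]
width: 0.0393
time: 12.15
ee_pos: [0.523, 0.1935, 0.2232]
eef_rot: [0.754, 0.657, -0.002, 0.001]
ft_force: [-0.3, -0.2, -1.2]
width: 0.0394
time: 12.65
ee_pos: [0.4275, 0.1936, 0.253]
eef_rot: [0.754, 0.657, -0.002, 0.001]
ft_force: [0.8, -0.8, -0.5]
width: 0.0402
```

View pics/l3.png

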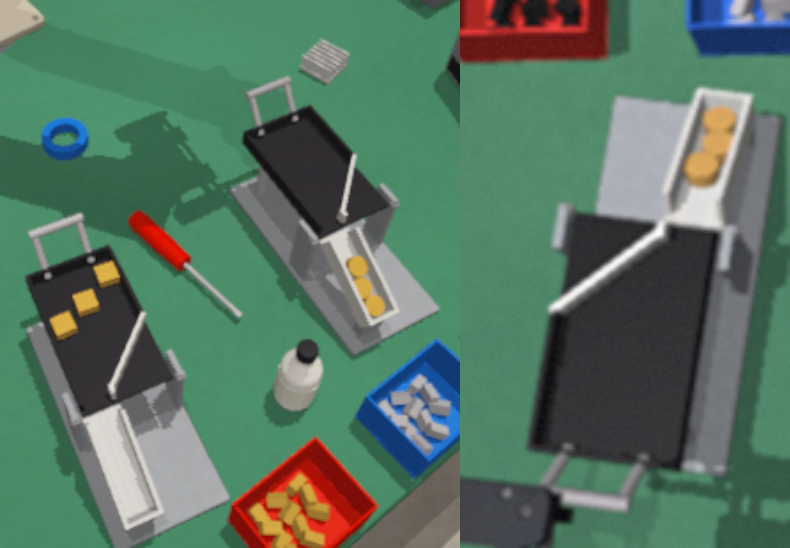

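The tray is level and empty. The three discs are in the track at about (375,305), (364,287) and (358,266). The square tray is untouched and the gripper is clear.

```bash
python3 -c "
from bench import r
print(r.close_job())"
```

```text
the job is handed in; nothing more can be done
None
```

The round spacers are fed: I raised their tray by its grip bar to about 0.6 rad and all three slid into the track in single file. I then lowered the tray along its arc onto its rests, let go, backed the arm away and handed the job in at about 12.7 s.

- **Last pictures:** the round tray is level and empty, the three spacers lie in line against the end stop, and the square tray is still down with its three blocks in place.
- **Tray on its rests:** before release, pressing about 1 mm further raised the upward reaction from 6 to 9 N. After release the force on the tool fell to about 1 N.
- **Forces:** the highest force reading at the end of any move was about 11 N.

No check failed or disagreed. I judged the tray's final angle from the pictures and the tool height, as the hinge angle itself cannot be read.

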